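Bring the yellow-labelled bin of a stockroom carousel home and stock it

ROBOT

A 7-joint arm with a two-finger parallel gripper is mounted at the origin on the work surface. World frame = base frame: x ahead of the robot, y to its left, z up, the work surface at z = 0. Lengths are in m, angles in degrees, forces in N, time in s.
With the tool pointing down it reaches from about 0.35 to 0.775 m from the base axis. Payload 3.1 kg.
Tool frame: the origin (TCP) lies on the centre line of the jaws, within the pads' length; the fingertips stand 17 mm ahead of it and the grasp point (between the pads) lies 2 mm behind it (robot.tip_reach is the distance from the TCP to the fingertips, in m); z points along the fingers, y is the direction in which the jaws open and shut (so a half turn about z gives the same grasp; the last joint's range is limited). The gripper opens to 85 mm and grips with 20 to 120 N. Pads are 22 mm wide; open, the fingers measure 114 mm over their backs; the gripper's body (76 mm by 85 mm) begins 54 mm behind the grasp point. The pads swing forward as they close: fully open they stand 13 mm farther back than shut.
Start: joints at [-75.842, 17.813, 0.802, 86.603, -0.252, 75.585, -1.558], TCP at [0.157, 0.527, 0.248] pointing down, gripper open.
Joint ranges: [-154.91, 154.91], [-16.99, 109.72], [-72.82, 74.43], [7.12, 147.25], [-82.49, 262.49], [11.32, 116.49], [-174.64, 174.64]. Speed limits (degrees/s): [159.86, 159.86, 180, 180, 180, 180, 180].

INTERFACE

Orientations are given as [roll, pitch, yaw] about the fixed x, y, z axes, in that order (R = Rz(yaw) Ry(pitch) Rx(roll)).
In Python, from station import robot, fingers, vision, workorder, recognise gives the robot as it stands. Calls block until the motion is done:
- robot.move_to(position, orientation): joint-space move of the TCP to a pose.
- robot.line_to(position, orientation=None, velocity=0.15, f_stop=None): straight line of the TCP; orientation=None keeps the orientation; velocity is the mean speed in m/s. With f_stop (N) it stops when the force on the tool has changed by that much, and returns True; else False.
- robot.move_j(angles): joint-space move.
- fingers.gripper_to(opening, force=None): opening from 0.0 (shut) to 1.0 (fully open); force is the grip in N (None keeps the last); returns when the fingers have stopped.
- robot.pause(seconds).
- robot.inverse_kinematics(position, orientation): joint angles nearest the present ones, or None.
- vision.grab_frame(name): name is "scene" or "side" or "wrist"; returns the picture (480x640x3 uint8, red, green, blue); there is no depth.
- vision.calibration(name): a dict with "mtx" (3x3 intrinsics, pixels), "k1" (the pictures are not rectified: a ray, as slopes to the right and down, at radius r is drawn at 1 + k1 r^2 times it, then the intrinsics apply), "extrinsics" (4x4, takes a point from world to camera coordinates); the wrist camera has in their place "T_tool_cam" (4x4, takes a point from camera to tool coordinates, whose origin is the TCP and whose axes are the flange's). Camera axes: x right, y up, looking along -z (the intrinsics and any distortion apply to the point x, -y, -z); pixel columns grow to the right and rows downward; lengths in m; the calibration is good to about 2 mm. A picture is of the moment at which its call begins: read the wrist's pose just before it. calibration takes no time and is no camera call.
A pose or a line that the arm cannot do raises robot.PlanningError and nothing moves.
- workorder.close_job(): hands the job in, once; it reports no verdict.
Trained networks look in the newest picture that a camera, given by its name, has taken for a name from the list of things; names that differ only in an ending like _2 or _b are one class to them, and where a whole thing is asked for, a point or a joint stands for the part that bears it (a point fixed in the world has none). Each returns a list of dicts, best first, with "p" (0 to 1); they miss things now and then, are a little off and sometimes report something else, mostly with a low value. They report only what shows in the picture. A call takes as long as a camera call. They do not tell look-alikes from the thing itself.
- recognise(label, camera): "rect" ([centre column, centre row, width, height] in pixels, round what is visible of it).
Readings, each from a call of its own:
- robot.current_time_s(): time.
- robot.current_joint_positions(): joint angles.
- robot.current_dq(): joint speeds.
- robot.current_joint_torque(): joint torques, N m.
- robot.current_tool_pos(): TCP position.
- robot.current_eef_rot(): TCP orientation.
- robot.current_contact_force(): force on the tool from outside, world axes, zero at the start.
- robot.current_torque(): the same for the moment, N m.
- robot.current_finger_gap(): opening from 0.0 (shut) to 1.0 (fully open).
Only numpy, scipy, OpenCV 4.12 (cv2) and the standard library are available. Lean on these libraries where they do the work, as an engineer would, in place of code of your own. Each camera call takes 0.05 s, during which the arm holds its last target.

TASK

Turn the parts carousel counter-clockwise by pushing one of the pegs on its rim until the yellow-labelled bin faces the front and the carousel meets its stop, then keep pressing it against the stop with a steady 12 N or so for a second, never more than 20 N. Then stand the brass union upright in the yellow-labelled bin, let go of it, and leave the carousel at its stop and everything else where it is.

Things in the scene. Friction and masses are not known exactly. Their poses are not given: they have to be found in the camera images.
- hub (a point): Centre of the carousel: on its vertical axis, on the top face of its aluminium disc (radius 172 mm, 12 mm thick, top 38 mm above the table). Turns with the disc; its x axis points from the yellow-labelled bin to the axis. Four blue open bins stand on the disc a quarter turn apart, 90 x 90 mm, walls 3 mm thick and 35 mm high, centred 92 mm from the axis. A knob of radius 24 mm, 50 mm high, is on the axis.
- peg (a point): Foot (at disc level) of one of four upright steel rim pegs with red tops, each 14 mm in diameter (red top 17 mm), 50 mm high, 155 mm from the axis, midway between bins. This one is 45 degrees counter-clockwise (seen from above) of the yellow-labelled bin; the others follow every quarter turn.
- yellow_bin (a point): Centre of the inner floor of the empty bin with the yellow label and yellow rim (inside 84 x 84 mm, 32 mm deep), carried by the disc; its x axis points towards the carousel axis. The bin's rim is 73 mm above the table.
- carousel (a joint): Angle of the disc (rad), growing counter-clockwise from above: -2.1 to -1.1 at the start, 0 where a lug under the yellow bin meets the red rubber-faced stop on the foot; that bin then faces the robot side (within 0.25 rad). Push counter-clockwise; a drag of 3 to 5 N at a peg holds it where it is left. The stop is stiff: the force at the peg climbs several N for each mm pushed.
- union_center (a point): Centre (40 mm above its foot) of the brass union: a brass cylinder 34 mm in diameter and 80 mm tall with a shallow waist, 0.15 to 0.3 kg, standing on a black mat 4 mm thick; z is its long axis. Of the three fittings on the mat it is the brass one.
- steel_nipple: Steel fitting of the same shape on the mat (origin at its foot): leave alone.
- white_coupler: White plastic fitting of the same shape on the mat (origin at its foot): leave alone.
- carton: Red carton 130 x 100 x 70 mm on the table (origin under its centre): leave alone.
- band: Galvanised ring 90 mm across, 18 mm high, on the table (origin under its centre): leave alone.
- wrench: Wrench lying on the table, left of the carousel: leave alone.
- white_box: White box 90 x 120 x 60 mm on the table (origin under its centre): leave alone.
Not all that is in view belongs to the job. What is meant by the part that bears union_center is not pink or turquoise, and is the larger of those in its own colour.

How it is judged:
By the outcome, as a careful person would: the job done as asked, in the order asked, and still so for the second after the job is handed in, with the robot touching nothing.
It also fails if it takes over 72 s, if anything falls off the work surface, if the arm or the gripper's body presses on something with over 40 N, if the wrist force passes 120 N, or if a joint passes its speed limit or range.

## Working session

There is one attempt and no reset: what is moved stays moved. The work goes in short steps, each a Python script; the robot and the scene stay as the last script left them, time stands still between calls to the robot, and variables do not carry over. Pictures are saved under pics/ and viewed, and the job is handed in when it is done.

```bash
ls; mkdir -p pics; python3 - <<'E'
from station import robot, fingers, vision, workorder, recognise
import cv2
print(robot.current_time_s(), robot.current_tool_pos(), robot.current_eef_rot(), robot.tip_reach)
for n in ("scene","side","wrist"):
    im=vision.grab_frame(n); cv2.imwrite(f"pics/{n}0.png",im[:,:,::-1])
    c=vision.calibration(n); print(n,c)
    for l in ("hub","peg","yellow_bin","carousel","union_center"):
        print(l,[(round(d['p'],2),[round(float(v)) for v in d['rect']]) for d in recognise(l,n)][:6])
print(robot.current_time_s())
E
```

```text
pics
0.0 [0.15641518 0.52656296 0.24720383] [-1.79862818e+02  3.30326413e-03  1.63457227e+02] 0.017
scene {'mtx': array([[556.53500965,   0.        , 318.48379936],
       [  0.        , 556.53500965, 239.31674807],
       [  0.        ,   0.        ,   1.        ]]), 'k1': -0.06565256467126243, 'extrinsics': array([[ 0.0454036 ,  0.99894157,  0.00736582,  0.01208308],
       [-0.74561966,  0.02898076,  0.66574127,  0.33820813],
       [ 0.66482316, -0.03571915,  0.74614631, -1.85749063],
       [ 0.        ,  0.        ,  0.        ,  1.        ]])}
hub [(0.9, [346, 271, 141, 117])]
peg [(0.91, [345, 270, 142, 112])]
yellow_bin [(0.78, [344, 270, 144, 109])]
carousel [(0.53, [346, 270, 144, 114])]
union_center [(0.73, [200, 203, 7, 16]), (0.63, [219, 204, 9, 15]), (0.62, [202, 228, 14, 25])]
side {'mtx': array([[479.6317625 ,   0.        , 325.32958272],
       [  0.        , 479.6317625 , 235.40320014],
       [  0.        ,   0.        ,   1.        ]]), 'k1': -0.10232170959835632, 'extrinsics': array([[ 0.85618473, -0.51655165,  0.01105023, -0.46780898],
       [ 0.34822407,  0.5
[... 486 characters left out ...]
]), (0.71, [314, 364, 11, 27]), (0.59, [491, 386, 88, 86]), (0.58, [373, 409, 19, 38])]
wrist {'mtx': array([[369.49958161,   0.        , 316.70196029],
       [  0.        , 369.49958161, 235.07319446],
       [  0.        ,   0.        ,   1.        ]]), 'k1': -0.05613127197369434, 'T_tool_cam': array([[-1.17318923e-03,  9.64697466e-01,  2.63357973e-01,
         6.66847328e-02],
       [ 9.99999101e-01,  1.30262435e-03, -3.16869960e-04,
        -6.94257811e-04],
       [-6.48740155e-04,  2.63357365e-01, -9.64698128e-01,
        -1.25343132e-01],
       [ 0.00000000e+00,  0.00000000e+00,  0.00000000e+00,
         1.00000000e+00]])}
hub []
peg []
yellow_bin []
carousel []
union_center []
0.9
```

View pics/scene0.png

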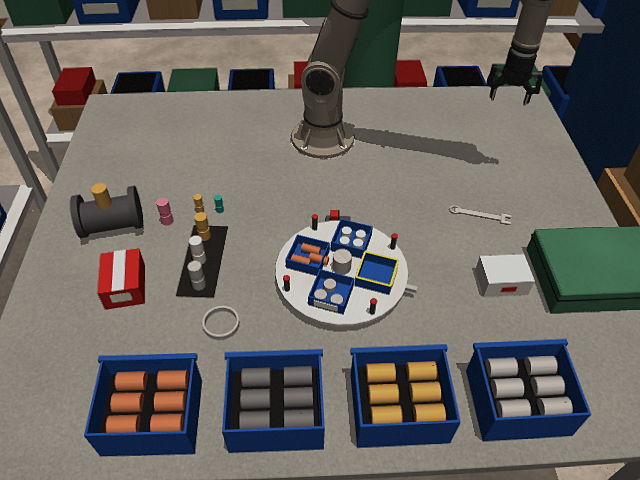

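View pics/side0.png

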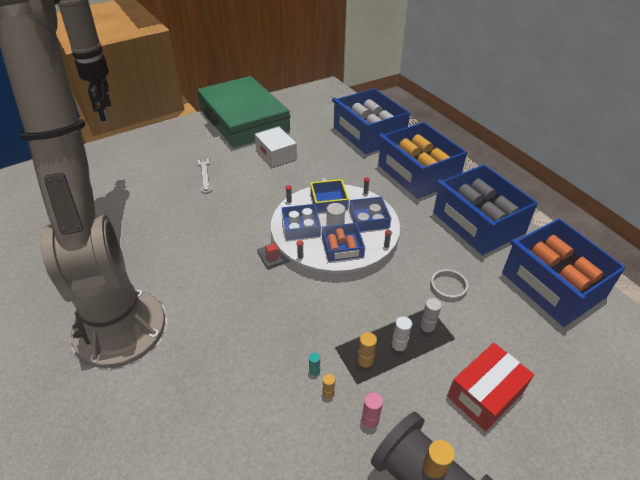

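```bash
python3 - <<'E'
import cv2
a=cv2.imread('pics/scene0.png')[180:270,150:270]; cv2.imwrite('pics/c1.png',cv2.resize(a,None,fx=6,fy=6,interpolation=2))
a=cv2.imread('pics/side0.png')[300:440,290:450]; cv2.imwrite('pics/c2.png',cv2.resize(a,None,fx=4,fy=4,interpolation=2))
a=cv2.imread('pics/scene0.png')[200:340,265:425]; cv2.imwrite('pics/c3.png',cv2.resize(a,None,fx=4,fy=4,interpolation=2))
E
```

```text
(no output)
```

View pics/c1.png

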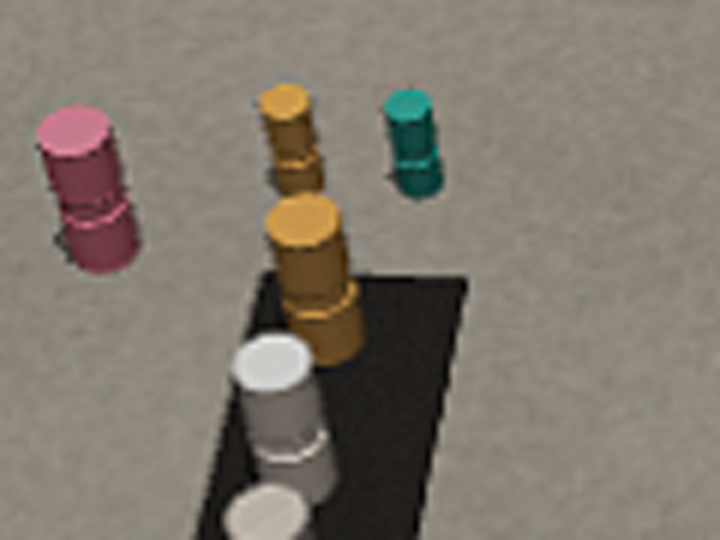

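View pics/c2.png

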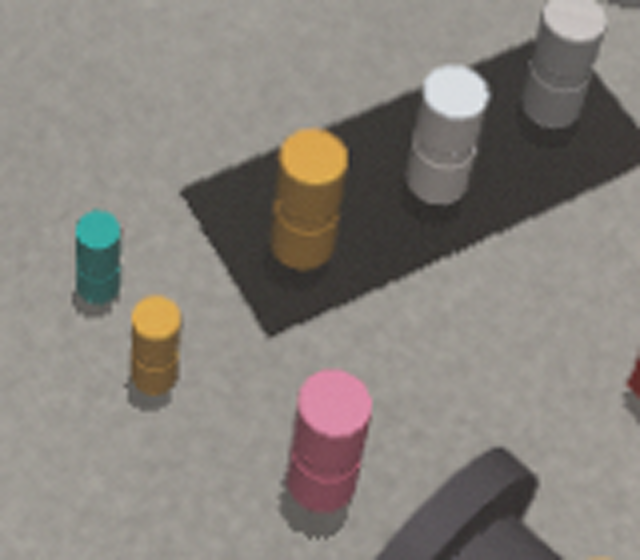

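View pics/c3.png

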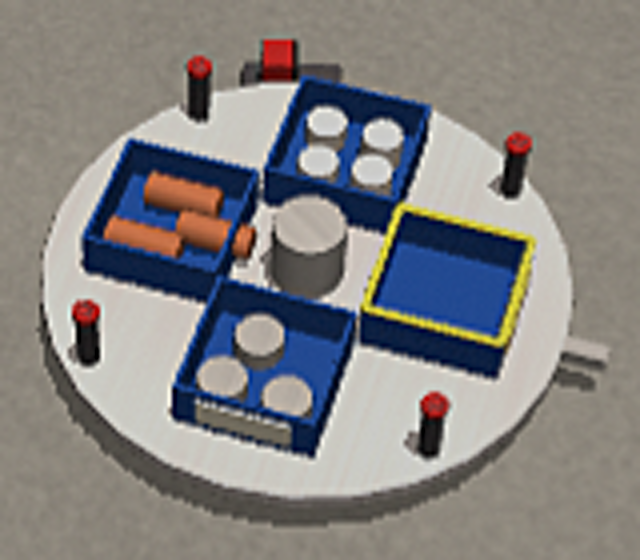

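The big brass one on the mat at scene (202,228) / side (367,350) is the union. Look-alikes:

| Object | Scene pixel | Why it is ruled out |
|---|---|---|
| Small brass | (199,203) | Smaller of the same colour, off the mat |
| Pink | (165,211) | Excluded colour |
| Turquoise | (219,204) | Excluded colour |
| Brass knob on the valve | (101,195) | Not a fitting on the mat |

In the crops, the yellow bin is at scene (377,271) with its lug to the right. The stop is at scene (335,214), and the pegs are at (394,237), (314,218), (286,279) and (373,302).

```bash
cat > h.py <<'E'
from station import robot, fingers, vision, workorder, recognise
import numpy as np, cv2
from scipy.spatial.transform import Rotation as R
from scipy.optimize import least_squares
def rays(name,px,pose=None):
    c=vision.calibration(name); px=np.atleast_2d(np.array(px,float))
    K=c['mtx']; d=np.stack([(px[:,0]-K[0,2])/K[0,0],(px[:,1]-K[1,2])/K[1,1]],1)
    u=d.copy()
    for _ in range(30): u=d/(1+c['k1']*(u**2).sum(1,keepdims=True))
    v=np.c_[u[:,0],-u[:,1],-np.ones(len(u))]
    if name=='wrist':
        p,rpy=pose; T=np.eye(4); T[:3,:3]=R.from_euler('xyz',rpy,degrees=True).as_matrix(); T[:3,3]=p
        M=T@c['T_tool_cam']
    else: M=np.linalg.inv(c['extrinsics'])
    return M[:3,3], v@M[:3,:3].T
def onplane(name,px,z,pose=None):
    o,d=rays(name,px,pose); s=(z-o[2])/d[:,2]; return o+d*s[:,None]
def project(name,P,pose=None):
    c=vision.calibration(name); P=np.atleast_2d(P)
    if name=='wrist':
        p,rpy=pose; T=np.eye(4); T[:3,:3]=R.from_euler('xyz',rpy,degrees=True).as_matrix(); T[:3,3]=p
        E=np.linalg.inv(T@c['T_tool_cam'])
    else: E=c['extrinsics']
    q=P@E[:3,:3].T+E[:3,3]; u=np.c_[q[:,0]/-q[:,2],-q[:,1]/-q[:,2]]
    u=u*(1+c['k1']*(u**2).sum(1,keepdims=True)); K=c['mtx']
    return np.c_[u[:,0]*K[0,0]+K[0,2],u[:,1]*K[1,1]+K[1,2]]
def reds(im,box):
    x0,y0,x1,y1=box; a=im[y0:y1,x0:x1].astype(int)
    m=((a[...,0]>110)&(a[...,1]<75)&(a[...,2]<75)).astype(np.uint8)
    n,l,s,ce=cv2.connectedComponentsWithStats(m)
    return [(ce[i][0]+x0,ce[i][1]+y0,s[i][4]) for i in range(1,n) if s[i][4]>=4]
def silh(P,r,h,z0,n=48):
    t=np.linspace(0,2*np.pi,n,endpoint=False)
    c=np.c_[P[0]+r*np.cos(t),P[1]+r*np.sin(t)]
    return np.r_[np.c_[c,np.full(n,z0)],np.c_[c,np.full(n,z0+h)]]
E
python3 - <<'E'
from h import *
for n,box in (("scene",(270,205,425,340)),("side",(255,170,410,280))):
    im=cv2.imread(f"pics/{n}0.png")[:,:,::-1]
    b=reds(im,box)
    for q in b: print(n,np.round(q,1),np.round(onplane(n,q[:2],0.083)[0],4))
    # brass
    hsv=cv2.cvtColor(np.ascontiguousarray(im),cv2.COLOR_RGB2HSV)
    m=cv2.inRange(hsv,(12,120,150),(28,255,255))
    k,l,s,c=cv2.connectedComponentsWithStats(m)
    for i in range(1,k):
        if 20<s[i][4]<1500: print('  brass',s[i],np.round(c[i],1),np.round(onplane(n,c[i],0.084)[0],4))
E
```

```text
scene [334. 213.  49.] [0.4324 0.0097 0.083 ]
scene [314.4 216.   24. ] [ 0.4417 -0.0439  0.083 ]
scene [394.2 235.1  24. ] [0.5193 0.1624 0.083 ]
scene [314.2 252.2   4. ] [ 0.5699 -0.0494  0.083 ]
scene [311.2 258.6   5. ] [ 0.5906 -0.0579  0.083 ]
scene [286.  277.6  28. ] [ 0.6487 -0.1216  0.083 ]
scene [373.2 300.7  31. ] [0.7259 0.084  0.083 ]
  brass [605 168  35  57 194] [622.4 194.2] [0.3875 0.8448 0.084 ]
  brass [ 92 183  14  10 111] [ 98.4 187.8] [ 0.3062 -0.6544  0.084 ]
  brass [193 194   8   6  37] [196.9 196.5] [ 0.3542 -0.3682  0.084 ]
  brass [195 212  12   9  82] [200.1 216.2] [ 0.4315 -0.3517  0.084 ]
  brass [357 277  36  10  47] [374.5 281.4] [0.6697 0.0933 0.084 ]
  brass [367 363  29  17 413] [381.  370.9] [0.9114 0.0805 0.084 ]
  brass [408 362  29  16 408] [421.9 369.1] [0.9111 0.1694 0.084 ]
  brass [412 382  29  17 436] [425.9 390.2] [0.9609 0.1699 0.084 ]
  brass [370 384  29  17 444] [383.8 391.9] [0.9606 0.0806 0.084 ]
  brass [415 404  31  17 457] [430.2 412.3] [1.0104 0.1704 0.084 ]
  brass [372 406  30  17 460] [386.5 414.2] [1.01   0.0802 0.084 ]
si
[... 153 characters left out ...]
8.7 243.8   6. ] [ 0.4424 -0.0473  0.083 ]
side [271.5 249.4  20. ] [ 0.3782 -0.0311  0.083 ]
  brass [ 56  12  16  42 308] [62.7 34.6] [0.1532 1.7637 0.084 ]
  brass [178 103  18  14 109] [187.3 109.3] [0.4288 0.7208 0.084 ]
  brass [413 135  18  13 116] [420.9 140.5] [0.991  0.1621 0.084 ]
  brass [401 139  17  13 120] [408.4 144.5] [0.9423 0.1635 0.084 ]
  brass [432 148  17  12 113] [439.2 153.7] [0.9922 0.0775 0.084 ]
  brass [419 152  18  13 124] [426.6 158.2] [0.9431 0.0779 0.084 ]
  brass [360 332  17  14 183] [368.  338.9] [ 0.4304 -0.355   0.084 ]
  brass [323 374  12  11 105] [328.6 379.1] [ 0.3163 -0.3912  0.084 ]
  brass [429 440  25  25 500] [441.1 452.1] [ 0.406 -0.608  0.084]
```

```bash
python3 - <<'E'
from h import *
for z in (0.0,0.02,.03,0.04,0.05): print(z,onplane('scene',[334,213],z)[0,:2],onplane('side',[271.5,251],z)[0,:2])
# pegs fit
S=np.array([[.4417,-.0439],[.5193,.1624],[.7259,.084],[.6487,-.1216]]);D=np.array([[.4424,-.0473],[.5239,.161],[.7291,.0841],[.6508,-.1224]])
for P in (S,D,(S+D)/2):
    c=P.mean(0); q=P-c; a=np.degrees(np.arctan2(q[:,1],q[:,0])); print(c,np.hypot(*q.T),a)
# verify disc rim overlay
c=(S+D).mean(0)/2
for n in('scene','side'):
    im=cv2.imread(f'pics/{n}0.png'); t=np.linspace(0,2*np.pi,60)
    for X,col in ((np.c_[c[0]+.172*np.cos(t),c[1]+.172*np.sin(t),0*t+.038],(0,255,0)),(np.r_[[[*(S[1]+D[1])/2,.038]],[[*(S[1]+D[1])/2,.088]]],(255,0,255)),(silh((.431,-.353),.017,.08,.004),(0,255,0))):
        for p in project(n,X): im=cv2.circle(im,tuple(np.round(p).astype(int)),0,col,-1)
    x=(170,190,430,340) if n=='scene' else (250,150,450,400)
    cv2.imwrite(f'pics/ov_{n}.png',cv2.resize(im[x[1]:x[3],x[0]:x[2]],None,fx=2.4 if n=='side' else 3,fy=2.4 if n=='side' else 3,interpolation=0))
# IK over arc
c=np.array([.585,.0195]); 
for name,th in(('A',114),('B',24)):
  for off in(0,180):
    for d in (-14,-7,20,50,80,110,118):
        a=np.radians(th+d); yaw=(th+d+90+off+180)%360-180
        p=[c[0]+.155*np.cos(a),c[1]+.155*np.sin(a),.063]
        q=robot.inverse_kinematics(p,[180,0,yaw]); print(name,off,d,np.round(p,3),yaw,None if q is None else np.round(q).astype(int))
E
```

```text
0.0 [0.35121298 0.0172921 ] [0.40767058 0.04047759]
0.02 [0.37077539 0.01547404] [0.39997304 0.0220372 ]
0.03 [0.3805566  0.01456502] [0.39612427 0.012817  ]
0.04 [0.3903378  0.01365599] [0.3922755  0.00359681]
0.05 [0.40011901 0.01274696] [ 0.38842674 -0.00562339]
[0.5839   0.020225] [0.15598992 0.15616303 0.1556639  0.15592745] [-155.72703606  114.43560451   24.18578853  -65.44428655]
[0.58655 0.01885] [0.15860342 0.15534364 0.15677393 0.15517611] [-155.3497526   113.78460468   24.59518649  -65.54076635]
[0.585225  0.0195375] [0.15729582 0.15575082 0.15621792 0.15555173] [-155.53682717  114.1109608    24.39121477  -65.49240994]
A 0 -14 [0.558 0.172 0.063] -170 [-30  32  16  95 -10  55  90]
A 0 -7 [0.54  0.168 0.063] -163 [-30  30  15  98  -9  53  96]
A 0 20 [0.477 0.131 0.063] -136 [-29  23  15 109  -8  49 124]
A 0 50 [0.436 0.062 0.063] -106 [-27  18  20 118  -8  46 162]
A 0 80 [ 0.435 -0.018  0.063] -76 [ -50   29   65  119  -33   53 -133]
A 0 110 [ 0.474 -0.088  0.063] -46 [-39  35  65 112 -38  57 -92]
A 0 118 [ 0.49  -0.103  0.063] -38 [-36  38  65 110 -40  59 -82]
A 180 -14 [0
[... 638 characters left out ...]
68 0.063] 164 [-32  39  24  84 -17  61  70]
B 0 80 [0.548 0.17  0.063] -166 [-30  31  15  97 -10  54  93]
B 0 110 [0.477 0.131 0.063] -136 [-29  23  15 109  -8  49 124]
B 0 118 [0.463 0.115 0.063] -128 [-29  21  16 112  -8  48 133]
B 180 -14 [0.738 0.046 0.063] -80 [ -33   62   64   66  -53   81 -147]
B 180 -7 [0.733 0.065 0.063] -73 [ -34   61   64   66  -53   81 -141]
B 180 20 [0.696 0.127 0.063] -46 [ -42   59   64   73  -52   78 -117]
B 180 50 [0.628 0.168 0.063] -16 [ -40   43   38   84  -28   63 -102]
B 180 80 [0.548 0.17  0.063] 14 [-43  34  35  97 -22  56 -77]
B 180 110 [0.477 0.131 0.063] 44 [-45  25  35 110 -19  50 -46]
B 180 118 [0.463 0.115 0.063] 52 [-44  24  36 113 -18  49 -37]
```

View pics/ov_scene.png

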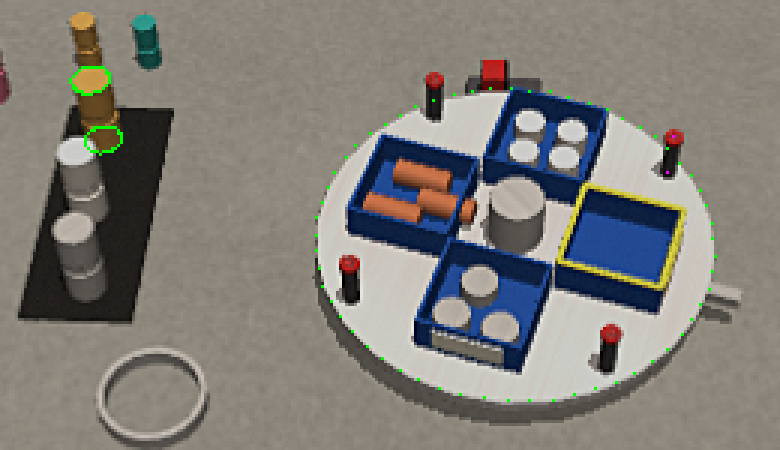

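View pics/ov_side.png

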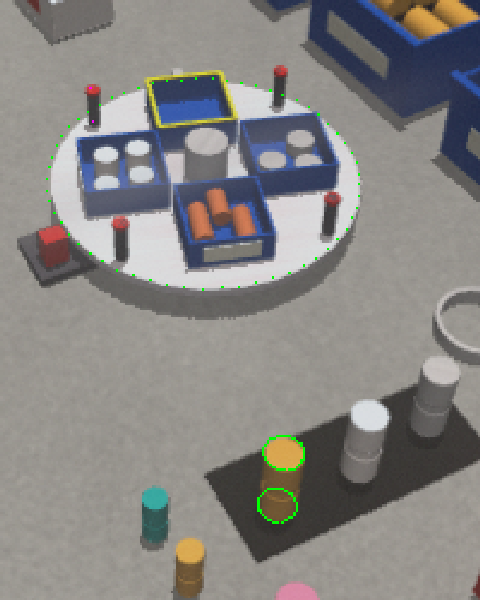

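The pegs, disc rim and brass union overlay well in both views. The hub is at about (0.585, 0.0195), the peg is at 114°, and I expect a turn of about 108°. Next I'll go to the peg and make contact.

```bash
cat >> h.py <<'E'
HUB=np.array([.585,.0195]); RP=.155
def arc(phi,z,r=RP):
    a=np.radians(phi); return [HUB[0]+r*np.cos(a),HUB[1]+r*np.sin(a),z],[180,0,(phi+90+180+180)%360-180]
def tang():
    p=robot.current_tool_pos(); a=np.arctan2(p[1]-HUB[1],p[0]-HUB[0]); f=np.array(robot.current_contact_force())
    return -(f[0]*-np.sin(a)+f[1]*np.cos(a)), f, np.degrees(a)%360
E
python3 - <<'E'
from h import *
fingers.gripper_to(0.0)
p,o=arc(99,.2); robot.move_to(p,o); print(robot.current_time_s(),tang())
p,o=arc(99,.069); robot.line_to(p,o,velocity=.15); print(robot.current_time_s(),tang())
im=vision.grab_frame('scene'); cv2.imwrite('pics/s1.png',cv2.resize(im[150:350,250:450,::-1],None,fx=3,fy=3))
im=vision.grab_frame('side'); cv2.imwrite('pics/s1b.png',cv2.resize(im[120:300,230:430,::-1],None,fx=3,fy=3))
E
```

```text
3.6167 (np.float64(0.0786068304428143), array([-0.00626532,  0.53775883,  0.42460874]), np.float64(99.07225641173983))
4.6417 (np.float64(0.280595614169252), array([ 0.1601272 ,  0.81352721, -0.14617875]), np.float64(98.6453585026261))
```

View pics/s1.png

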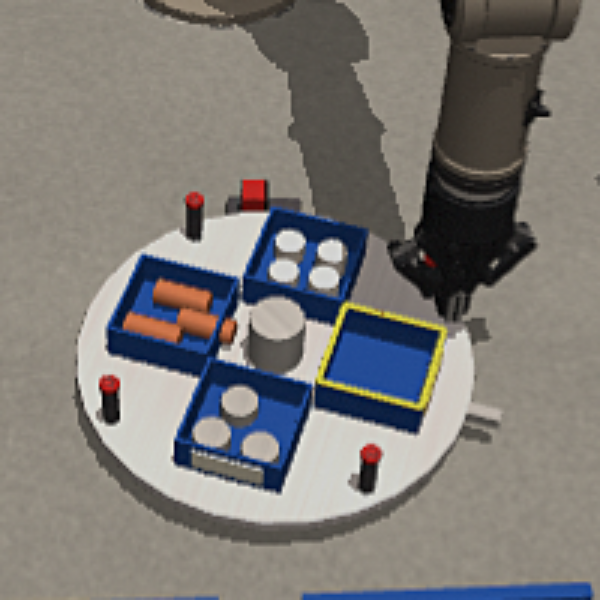

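View pics/s1b.png

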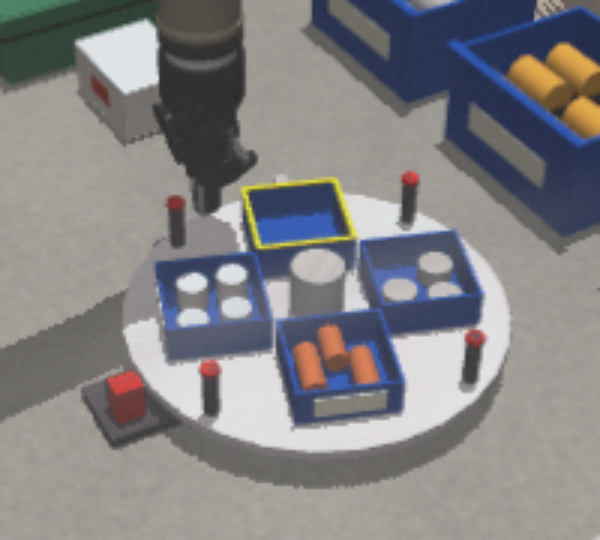

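Side crop: the closed fingers sit at (207,200), behind the red-topped peg at (176,215) on its clockwise side, and clear of the bin. Now pushing.

```bash
python3 - <<'E'
from h import *
Z=.069
p,o=arc(108.5,Z); print('c',robot.line_to(p,o,velocity=.03,f_stop=3),robot.current_time_s(),np.round(tang()[0],1))
phi=tang()[2]
log=[]
while phi<190:
    phi=min(phi+10,191); p,o=arc(phi,Z)
    s=robot.line_to(p,o,velocity=.05,f_stop=10); t,f,a=tang()
    log.append((round(phi,1),s,round(float(t),1),np.round(f,1).tolist(),round(float(a),1),round(robot.current_time_s(),2)))
    if s: break
for l in log: print(*l)
im=vision.grab_frame('scene'); cv2.imwrite('pics/s2.png',cv2.resize(im[150:350,250:450,::-1],None,fx=3,fy=3))
im=vision.grab_frame('side'); cv2.imwrite('pics/s2b.png',cv2.resize(im[120:300,230:430,::-1],None,fx=3,fy=3))
E
```

```text
c True 5.45 0.6
117.2 False 0.7 [1.1, -0.6, -0.2] 117.3 6.14
127.2 False 1.9 [1.8, 0.7, 1.0] 127.3 6.83
137.2 False 1.2 [1.3, 0.5, -0.7] 137.2 7.53
147.2 False 0.9 [0.6, 0.6, -0.3] 147.2 8.22
157.2 False 1.2 [0.9, 0.9, 0.0] 157.2 8.91
167.2 False 0.1 [-0.1, 0.1, -0.0] 167.2 9.6
177.2 False 0.5 [0.7, 0.5, -0.2] 177.2 10.29
187.2 False 1.0 [0.5, 1.1, 0.3] 187.2 10.98
191 False 0.7 [-0.3, 0.6, -0.8] 191.1 11.34
```

View pics/s2.png

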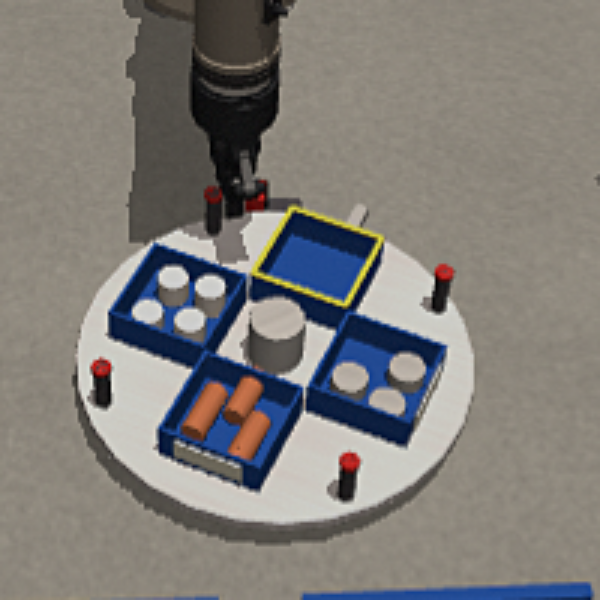

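View pics/s2b.png

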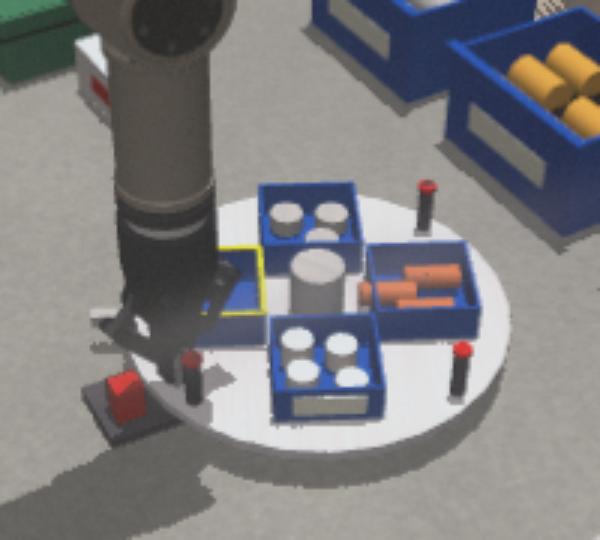

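The carousel followed: yellow bin at crop (318,258), lug at (358,215), stop ahead at (257,190). Now a slow approach to the stop.

```bash
python3 - <<'E'
from h import *
Z=.069
phi=tang()[2]; log=[]
while phi<232:
    phi+=4 if phi<203 else 3; p,o=arc(phi,Z)
    s=robot.line_to(p,o,velocity=.025 if phi<203 else .012,f_stop=8); t,f,a=tang()
    log.append((round(phi,1),s,round(float(t),1),np.round(f,1).tolist(),round(float(a),1),round(robot.current_time_s(),2)))
    if s or t>6: break
for l in log: print(*l)
for i in range(3):
    robot.pause(.1); print(tang())
E
```

```text
195.1 False 2.0 [-2.0, 1.5, 0.4] 195.0 12.03
199.1 False 0.5 [-0.9, 0.2, -0.6] 199.3 12.62
203.1 False 1.2 [-1.1, 0.9, -0.3] 203.2 13.67
206.1 False 1.5 [-2.2, 0.6, -1.1] 206.2 14.49
209.1 False 1.1 [-1.5, 0.4, -0.7] 209.2 15.32
212.1 False 3.0 [-2.6, 1.9, 0.3] 212.2 16.14
215.1 False 2.1 [-1.6, 1.5, 0.3] 215.2 16.97
218.1 True 0.5 [-0.4, 0.4, 0.4] 215.2 17.34
(np.float64(-0.009895887657521307), array([-0.61755654, -0.44373076, -0.05150706]), np.float64(214.95261834392622))
(np.float64(-0.29603981448446665), array([ 0.34538978, -0.12076785,  0.38437023]), np.float64(214.7340684322303))
(np.float64(-0.7936212967797043), array([-0.42796837, -1.25940193, -0.67930894]), np.float64(214.60102347931056))
```

```bash
python3 - <<'E'
from h import *
Z=.069
phi=214.4; 
for i in range(30):
    phi+=.2; p,o=arc(phi,Z)
    s=robot.line_to(p,o,velocity=.01,f_stop=8); robot.pause(.05)
    T=[tang() for _ in range(4)]; t=np.mean([x[0] for x in T])
    print(round(phi,2),s,round(float(t),2),np.round(np.mean([x[1] for x in T],0),1),round(float(np.mean([x[2] for x in T])),2),round(robot.current_time_s(),2))
    if t>9.5 or s: break
E
```

```text
214.6 False 0.14 [-0.2  0.  -0.1] 214.58 18.09
214.8 False -0.07 [ 0.4  0.2 -0.1] 214.82 18.39
215.0 False -0.79 [-0.1 -1.   0.7] 215.01 18.69
215.2 False -0.1 [ 0.  -0.1 -0.1] 215.2 18.99
215.4 False 0.46 [-0.2  0.4  0.4] 215.33 19.29
215.6 False 3.28 [-2.4  2.3  1.7] 215.35 19.59
215.8 False 4.54 [-2.8  3.5  3.3] 215.38 19.89
216.0 False 6.21 [-3.6  5.1  4.7] 215.37 20.19
216.2 False 8.04 [-5.8  5.7  4.7] 215.4 20.49
216.4 False 7.21 [-6.   4.6  6.5] 215.4 20.79
216.6 False 9.71 [-7.4  6.6  7.5] 215.4 21.09
```

```bash
python3 - <<'E'
from h import *
def rd(n=8):
    T=[tang() for _ in range(n)]; return np.mean([x[0] for x in T]),np.round(np.mean([x[1] for x in T],0),1),round(float(np.mean([x[2] for x in T])),2)
phi=216.6; print(rd(),robot.current_tool_pos())
for z in (.07,.071):
    p,o=arc(phi,z); robot.line_to(p,o,velocity=.01); robot.pause(.05); print(z,*rd(),robot.current_time_s())
E
```

```text
(np.float64(9.708938670817794), array([-7.4,  6.6,  7.5]), 215.4) [ 0.4585102  -0.07040632  0.06884901]
0.07 7.506912779013272 [-4.1  6.3  2.5] 215.4 21.3917
0.071 5.8138163120980995 [-3.2  4.9 -1.2] 215.4 21.6917
```

```bash
cat >> h.py <<'E'
def rd(n=4,dt=.02):
    T=[]
    for _ in range(n): robot.pause(dt); T.append(tang())
    return round(float(np.mean([x[0] for x in T])),2),np.round(np.mean([x[1] for x in T],0),1),round(float(np.mean([x[2] for x in T])),2)
E
python3 - <<'E'
from h import *
phi=216.6; z=.071
for i in range(14):
    phi+=.2; p,o=arc(phi,z)
    s=robot.line_to(p,o,velocity=.01,f_stop=6); t=rd()
    print(round(phi,2),s,*t,round(robot.current_time_s(),2))
    if t[0]>11.6 or s: break
for i in range(6):
    print(*rd(5,.04),round(robot.current_time_s(),2))
print(phi)
E
```

```text
216.8 False 7.62 [-4.4  6.2 -0. ] 215.41 22.01
217.0 False 8.92 [-5.4  7.1  1.3] 215.42 22.32
217.2 False 9.57 [-5.7  7.7  1.8] 215.43 22.64
217.4 False 10.85 [-6.6  8.6  3.3] 215.43 22.96
217.6 False 11.48 [-7.8  8.6  4.1] 215.44 23.27
217.8 False 13.06 [-8.2 10.2  4.9] 215.45 23.59
13.11 [-8.6 10.   5. ] 215.45 23.8
12.88 [-8.5  9.8  5.3] 215.45 24.01
12.79 [-8.3  9.8  5.1] 215.45 24.22
12.53 [-8.3  9.5  4.8] 215.45 24.43
12.57 [-8.5  9.4  5.2] 215.45 24.63
12.58 [-8.1  9.6  5. ] 215.45 24.84
217.79999999999993
```

```bash
python3 - <<'E'
from h import *
print(*rd(5,.08),robot.current_time_s())
p,o=arc(214.5,.071); robot.line_to(p,o,velocity=.01)
p,o=arc(204,.072); robot.line_to(p,o,velocity=.08)
p,o=arc(204,.2); robot.line_to(p,o,velocity=.2)
# go over towards union to clear view: look from above with wrist camera
robot.move_to([.431,-.353,.22],[180,0,90]); print(robot.current_time_s(),robot.current_joint_positions())
pose=(robot.current_tool_pos(),robot.current_eef_rot()); print(pose)
for n in ('scene','side','wrist'):
    im=vision.grab_frame(n); cv2.imwrite(f'pics/{n}3.png',im[:,:,::-1])
    for l in ("union_center","yellow_bin"): print(n,l,[(round(d['p'],2),[round(float(v)) for v in d['rect']]) for d in recognise(l,n)][:5])
for n,box in (("scene",(270,205,425,340)),("side",(255,170,410,280))):
    im=cv2.imread(f"pics/{n}3.png")[:,:,::-1]
    for q in reds(im,box): print(n,np.round(q,1),np.round(onplane(n,q[:2],0.083)[0],4))
im=cv2.imread('pics/scene3.png'); cv2.imwrite('pics/s3.png',cv2.resize(im[180:340,160:430],None,fx=2.9,fy=2.9))
E
```

```text
12.54 [-7.7  9.9  4.9] 215.45 25.2583
28.7833 [ 10.92969348  22.00273893  36.14585035  89.28643304 -13.45674702
  73.20294665  49.22723829]
(array([ 0.43225882, -0.35051062,  0.21931633]), array([-1.79996318e+02, -1.53754212e-01,  9.02091554e+01]))
scene union_center [(0.67, [201, 227, 14, 30]), (0.66, [166, 213, 16, 32]), (0.47, [199, 203, 11, 18])]
scene yellow_bin [(0.65, [341, 270, 132, 112])]
side union_center [(0.94, [368, 350, 23, 34]), (0.72, [314, 364, 11, 26]), (0.71, [371, 408, 22, 35]), (0.68, [330, 385, 15, 28])]
side yellow_bin [(0.58, [316, 222, 90, 100])]
wrist union_center [(0.97, [253, 320, 41, 33]), (0.96, [198, 242, 50, 44]), (0.83, [196, 177, 48, 32]), (0.81, [317, 221, 44, 60])]
wrist yellow_bin []
scene [334. 213.  49.] [0.4324 0.0097 0.083 ]
scene [300.5 223.   22. ] [ 0.4662 -0.082   0.083 ]
scene [383.  224.8  20. ] [0.4814 0.1372 0.083 ]
scene [338. 281.   5.] [0.664  0.0047 0.083 ]
scene [335.9 293.4  16. ] [ 0.7011 -0.0028  0.083 ]
scene [296.6 289.9  25. ] [ 0.6868 -0.0965  0.083 ]
scene [388.  291.8  24. ] [0.7014 0.1223 0.083 ]
scene [328.  295.5  10. ] [ 0.7064 -0.0221  0.083 ]
scene [346.  295.5   4. ] [0.7081 0.0208 0.083 ]
scene [354.  297.5   6. ] [0.7147 0.0393 0.083 ]
side [351.2 174.9  12. ] [0.7032 0.1208 0.083 ]
side [279.2 197.3  13. ] [0.4827 0.1337 0.083 ]
side [316.1 249.1  18. ] [ 0.4694 -0.0836  0.083 ]
side [271.9 252.9  45. ] [ 0.3738 -0.0421  0.083 ]
```

View pics/s3.png

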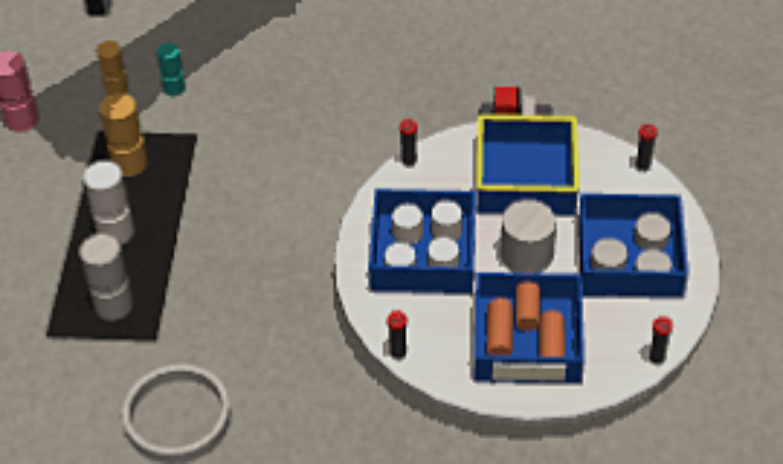

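View pics/wrist3.png

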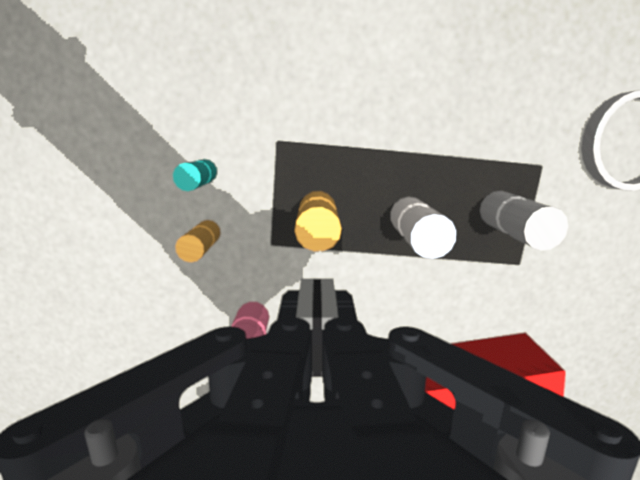

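View pics/side3.png

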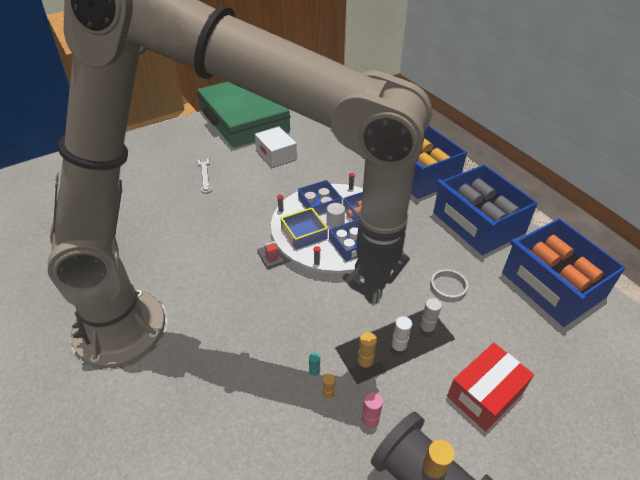

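The carousel is at its stop: the lug is touching the red stop at crop (515,100), and the yellow bin is at crop (527,153), facing the robot. The wrist view shows the brass union's top at (318,229), white coupler (433,237), steel nipple (545,228), small brass (195,243), turquoise (193,174) and pink (250,320).

```bash
python3 - <<'E'
from h import *
print(robot.current_time_s(),robot.current_tool_pos(),robot.current_eef_rot())
im=cv2.imread('pics/wrist3.png'); hsv=cv2.cvtColor(im,cv2.COLOR_BGR2HSV)
print(hsv[229,318],hsv[205,318])
m=cv2.inRange(hsv[180:260,280:360],(15,80,235),(35,255,255))
n,l,s,c=cv2.connectedComponentsWithStats(m); i=1+np.argmax(s[1:,4]); print(s[i],c[i]+[280,180])
cnt=max(cv2.findContours((l==i).astype(np.uint8),0,1)[0],key=cv2.contourArea); e=cv2.fitEllipse(cnt); print(e)
px=np.array(e[0])+[280,180]
for pose in ((np.array([0.43225882,-0.35051062,0.21931633]),[-179.996,-.154,90.209]),(robot.current_tool_pos(),robot.current_eef_rot())):
    print(onplane('wrist',px,.084,pose))
pose=(robot.current_tool_pos(),robot.current_eef_rot())
for q in ((433,237),(545,228)): print(onplane('wrist',q,.084,pose))
for n,q in (('scene',None),('side',None)):
    im=cv2.imread(f'pics/{n}3.png'); hsv=cv2.cvtColor(im,cv2.COLOR_BGR2HSV)
    x0,y0,x1,y1=(190,205,215,232) if n=='scene' else (352,325,386,358)
    m=cv2.inRange(hsv[y0:y1,x0:x1],(12,120,150),(28,255,255)); k,l,s,c=cv2.connectedComponentsWithStats(m);i=1+np.argmax(s[1:,4])
    print(n,onplane(n,c[i]+[x0,y0],.084))
for l in (0,180):
  for p in ([.431,-.353,.06],[.4932,.0253,.1]):
    print(l,p,robot.inverse_kinematics(p,[180,0,l]))
E
```

```text
29.2333 [ 0.4311728  -0.3526409   0.22008343] [ 1.79990894e+02 -7.90100983e-03  9.00404928e+01]
[ 29 112 254] [ 18 153 133]
[  17   27   44   34 1069] [319.97942002 223.27595884]
((39.93572998046875, 43.223419189453125), (29.921327590942383, 44.44430923461914), 110.91316223144531)
[[ 0.4342579  -0.34627908  0.084     ]]
[[ 0.43322253 -0.34894052  0.084     ]]
[[ 0.51676097 -0.35939101  0.084     ]]
[[ 0.60125392 -0.35249371  0.084     ]]
scene [[ 0.43377095 -0.34718299  0.084     ]]
side [[ 0.43233318 -0.35026072  0.084     ]]
0 [0.431, -0.353, 0.06] [  3.12289006  36.84056079  49.5883498  100.60944084 -32.55626155
  58.03496564 -24.97436548]
0 [0.4932, 0.0253, 0.1] [-38.53059973  23.59009809  43.06226878 108.24098671 -19.3324074
  55.6291086  -76.74914664]
180 [0.431, -0.353, 0.06] [ 26.14964168  29.17257597  15.48400541  99.7358011   -9.45814781
  52.36421078 135.55603046]
180 [0.4932, 0.0253, 0.1] [-18.04393366  19.70631955  16.28680613 107.52691461  -6.73938728
  53.68974552  91.33822461]
```

```bash
python3 - <<'E'
from h import *
robot.move_to([.431,-.350,.2],[180,0,0]); fingers.gripper_to(.8,force=50); robot.pause(.2)
pose=(robot.current_tool_pos(),robot.current_eef_rot()); print(pose)
im=vision.grab_frame('wrist'); 
print(robot.current_time_s())
v=im[:,:,::-1].copy()
for P,col in (((.4325,-.3495),(0,255,0)),):
    for p in project('wrist',silh(P,.017,.08,.004),pose): cv2.circle(v,tuple(np.round(p).astype(int)),0,col,-1)
cv2.imwrite('pics/w4raw.png',im[:,:,::-1]); cv2.imwrite('pics/w4.png',v)
print(project('wrist',[.4325,-.3495,.084],pose))
E
```

```text
(array([ 0.43099093, -0.34997823,  0.19998859]), array([-1.79998219e+02,  3.43188348e-03,  1.21034698e-03]))
31.425
[[315.3952007  233.55944198]]
```

View pics/w4.png

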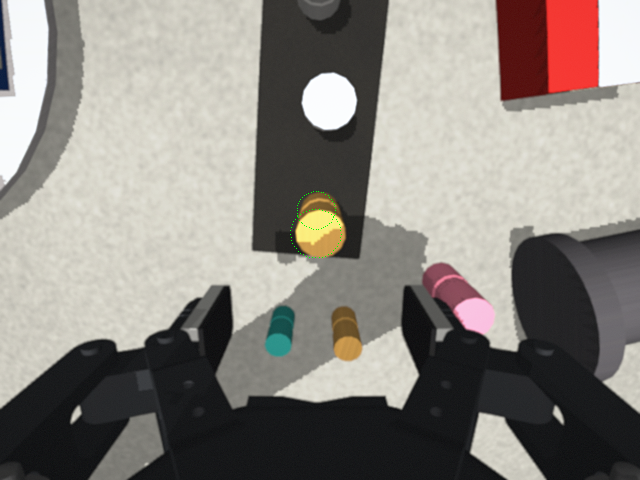

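```bash
python3 - <<'E'
from h import *
im=cv2.imread('pics/w4raw.png')
cv2.imwrite('pics/w4c.png',cv2.resize(im[180:270,280:360],None,fx=6,fy=6,interpolation=0))
pose=([.43099,-.34998,.19999],[180,0,0])
for q in ((320.5,232.5),(330,102)): print(onplane('wrist',q,.084,pose))
E
```

```text
[[ 0.43324333 -0.35295628  0.084     ]]
[[ 0.51704287 -0.35874166  0.084     ]]
```

View pics/w4c.png

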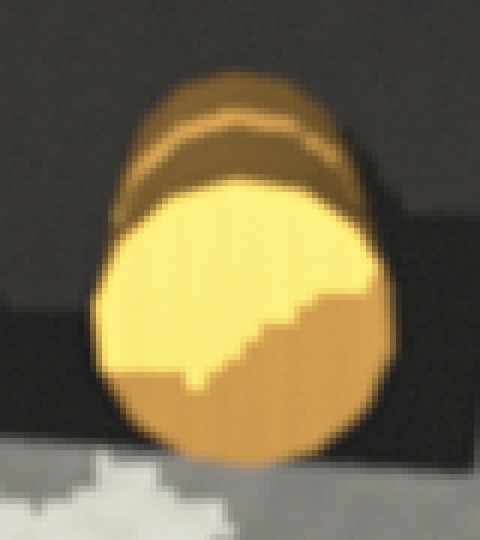

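Zoomed crop: the top circle is centred at pixel (320.7,233.7), which puts the union at about (0.4322, −0.353). That is consistent with the fixed cameras to about 2 mm. Grasping.

```bash
python3 - <<'E'
from h import *
robot.line_to([.4322,-.353,.11],[180,0,0],velocity=.15)
print(robot.line_to([.4322,-.353,.058],[180,0,0],velocity=.06,f_stop=8))
fingers.gripper_to(0.0,force=45); robot.pause(.1)
print(robot.current_finger_gap(),robot.current_contact_force(),robot.current_tool_pos())
robot.line_to([.4322,-.353,.175],velocity=.12); robot.pause(.1)
print(robot.current_finger_gap(),robot.current_contact_force(),robot.current_time_s())
for n in('side','wrist'):
    im=vision.grab_frame(n); cv2.imwrite(f'pics/{n}5.png',im[:,:,::-1] if n=='wrist' else cv2.resize(im[180:440,250:510,::-1],None,fx=2.2,fy=2.2))
E
```

```text
False
0.38272734241939615 [-0.35835855  0.31026583  3.42329159] [ 0.43241186 -0.35307132  0.05842951]
0.38574671563594276 [ 0.05875737 -0.29452895 -2.22152828] 34.925
```

View pics/side5.png

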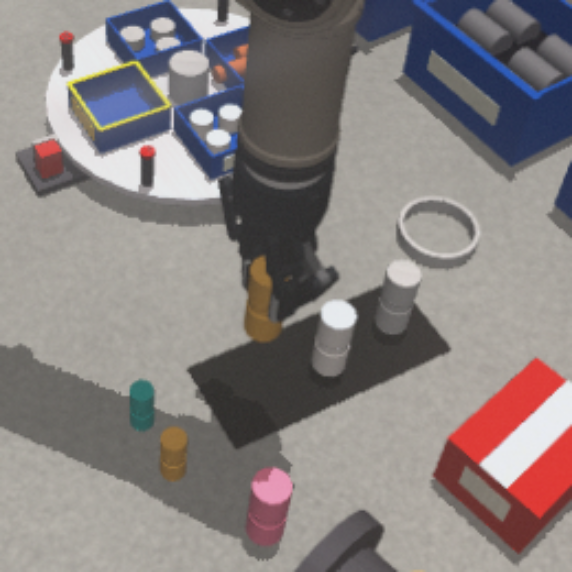

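View pics/wrist5.png

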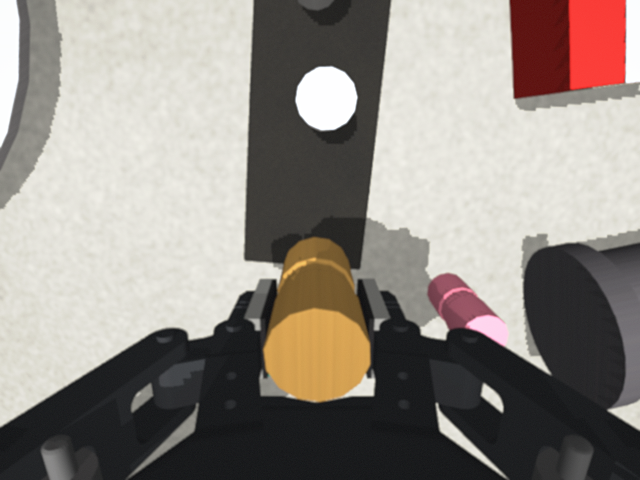

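Held upright (gap 0.385 ≈ 33–34 mm, −2.2 N of weight). Checking the bin centre from the saved fixed-camera pictures before placing.

```bash
python3 - <<'E'
from h import *
for n,b in(('scene',(315,210,370,255)),('side',(270,195,340,250))):
    im=cv2.imread(f'pics/{n}3.png'); x0,y0,x1,y1=b; hsv=cv2.cvtColor(im,cv2.COLOR_BGR2HSV)[y0:y1,x0:x1]
    m=cv2.inRange(hsv,(25,150,120),(35,255,255)); m=cv2.morphologyEx(m,cv2.MORPH_CLOSE,np.ones((3,3)))
    ys,xs=np.nonzero(m); pts=onplane(n,np.c_[xs+x0,ys+y0],.073)[:,:2].astype(np.float32)
    r=cv2.minAreaRect(pts*1000); print(n,len(xs),r)
robot.line_to([.4932,.0253,.2],[180,0,-3.6],velocity=.25); robot.pause(.1)
pose=(robot.current_tool_pos(),robot.current_eef_rot()); print(pose,robot.current_finger_gap(),robot.current_time_s())
im=vision.grab_frame('wrist'); cv2.imwrite('pics/w6.png',im[:,:,::-1])
im=vision.grab_frame('scene'); cv2.imwrite('pics/s6.png',cv2.resize(im[130:330,250:450,::-1],None,fx=3,fy=3))
E
```

```text
scene 171 ((493.3002624511719, 26.894662857055664), (89.21040344238281, 93.61109161376953), 86.9511489868164)
side 90 ((494.4287414550781, 23.519927978515625), (89.63490295410156, 90.5512924194336), 86.09847259521484)
(array([0.49299857, 0.02372665, 0.20006118]), array([ 1.79981234e+02, -1.42502611e-04, -3.75806281e+00])) 0.3840197610730261 36.8083
```

View pics/w6.png

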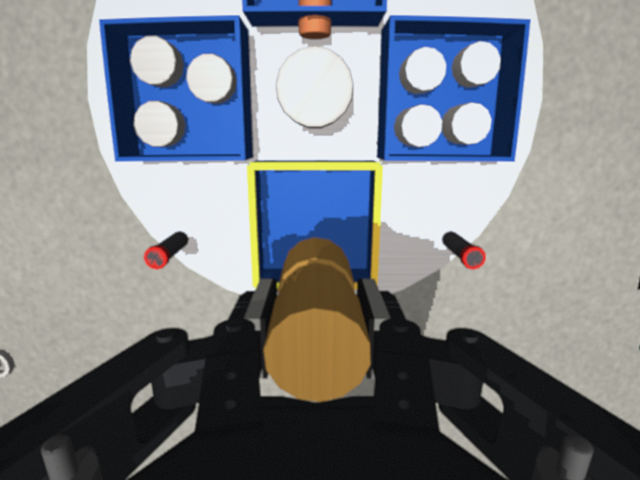

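View pics/s6.png

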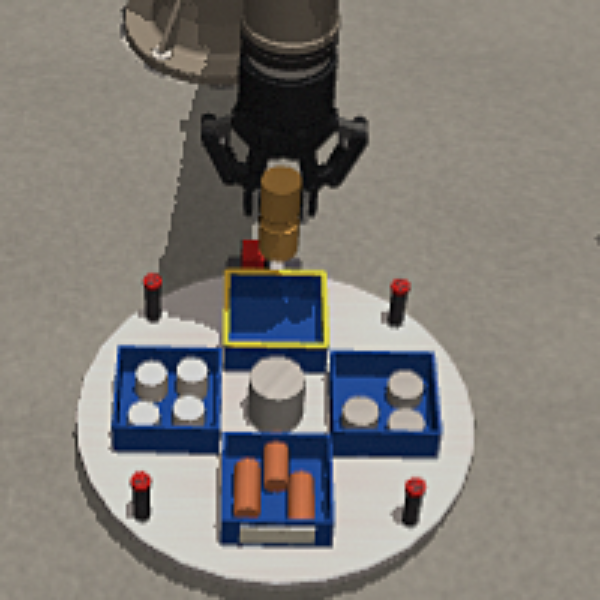

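The union hangs centred over the yellow bin in both views, with bin centre at (0.4935, 0.0252). Lowering until contact.

```bash
python3 - <<'E'
from h import *
robot.line_to([.4935,.0252,.104],velocity=.12)
s=robot.line_to([.4935,.0252,.0925],velocity=.015,f_stop=4); robot.pause(.1)
print(s,robot.current_tool_pos(),robot.current_contact_force(),robot.current_time_s())
E
```

```text
True [0.49349653 0.0253322  0.09539276] [-2.11525926 -0.80522103  6.41982835] 38.55
```

```bash
python3 - <<'E'
from h import *
fingers.gripper_to(.5); robot.pause(.1); print(robot.current_contact_force(),robot.current_time_s())
fingers.gripper_to(.75); robot.pause(.1); print(robot.current_contact_force())
robot.line_to([.4935,.0252,.24],velocity=.12)
robot.move_to([.38,.25,.25],[180,0,0]); robot.pause(.2)
print(robot.current_time_s())
for n in('scene','side'):
    im=vision.grab_frame(n); cv2.imwrite(f'pics/{n}7.png',im[:,:,::-1])
im=cv2.imread('pics/scene7.png'); cv2.imwrite('pics/s7.png',cv2.resize(im[180:340,160:430],None,fx=2.9,fy=2.9))
im=cv2.imread('pics/side7.png'); cv2.imwrite('pics/d7.png',cv2.resize(im[150:430,240:500],None,fx=2.1,fy=2.1))
for n,box in (("scene",(270,205,425,340)),("side",(255,170,410,280))):
    im=cv2.imread(f"pics/{n}7.png")[:,:,::-1]
    for q in reds(im,box): 
        if q[2]>10: print(n,np.round(q,1),np.round(onplane(n,q[:2],0.083)[0],4))
E
```

```text
[-0.08417087  0.07902619 -1.08808767] 38.9083
[0.18970359 0.64906252 0.03543199]
41.9083
scene [334. 213.  49.] [0.4324 0.0097 0.083 ]
scene [300.4 223.1  24. ] [ 0.4665 -0.0821  0.083 ]
scene [383.  224.9  22. ] [0.4814 0.1374 0.083 ]
scene [335.9 293.4  16. ] [ 0.7011 -0.0028  0.083 ]
scene [296.6 290.2  22. ] [ 0.6878 -0.0965  0.083 ]
scene [388.1 291.9  27. ] [0.7018 0.1226 0.083 ]
side [279.5 196.4  16. ] [0.4852 0.1365 0.083 ]
side [393.9 221.1  16. ] [ 0.6888 -0.0973  0.083 ]
side [271.6 248.8  34. ] [ 0.3792 -0.0296  0.083 ]
```

View pics/s7.png

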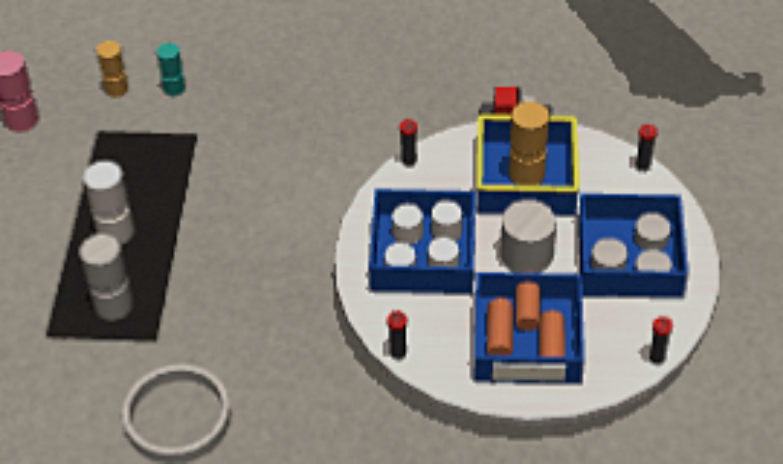

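View pics/d7.png

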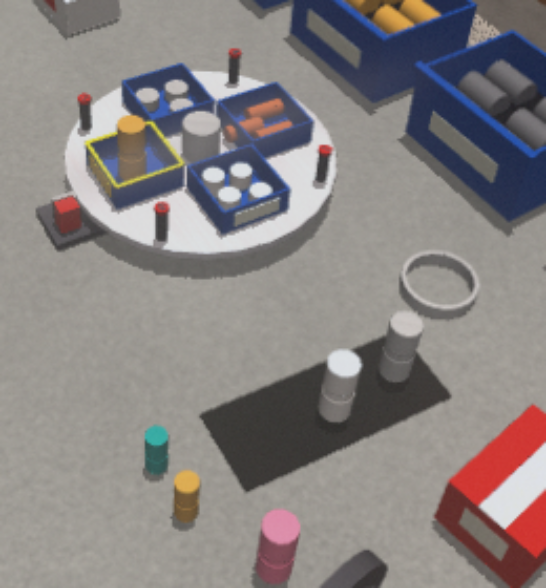

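The union stands upright in the yellow bin at scene crop (528,145), and the pegs are within 0.3 px of where they were just after the press in the scene view. The other fittings have not moved. Handing in.

```bash
python3 - <<'E'
from station import robot, workorder
print(robot.current_time_s(), robot.current_contact_force()); workorder.close_job(); print(robot.current_time_s())
E
```

```text
42.0083 [-0.07261914  0.27299295 -0.18518773]
the job is handed in; nothing more can be done
the job is handed in; nothing more can be done
```

I handed the job in at 42.0 s of the 72 s allowed, and my last checks found nothing wrong with the outcome.

**Carousel:** I turned it about 107° counter-clockwise by its rim peg until it met the stop. I then held 12.5–13.1 N along the push for about 1.7 s. An upward force of about 5 N also built up at the peg, making about 14 N in all. The highest force I read was about 14 N, sampled at intervals rather than continuously. The press took two goes, because the arm relaxed off the stop after first touching it and I had to step back in.

**Union:** I set the brass union down in the centre of the yellow bin and let go. It touched down at the height expected for the bin floor.

**Last checks:**
- Both fixed cameras show the union upright in the bin.
- The red peg tops are within 0.3 px of where they were just after the press in the scene view, so the carousel is still at its stop.
- In the side view, the automatic detection missed two of the four pegs, so I checked that view by eye.
- The other two fittings on the mat, the carton and the ring look unmoved. The wrench and white box were outside the last crops I looked at, and the arm did not work near them after the start.
- The arm is clear of everything, with about 0.3 N on the tool, which is sensor noise.

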